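# Seat the rail and snap the toggle clamps shut

## Robot

A 6-joint arm with a two-finger parallel gripper is mounted at the origin on the work surface. World frame = base frame: x ahead of the robot, y to its left, z up, the work surface at z = 0. Lengths are in m, angles in rad, forces in N, time in s.
With the tool pointing down it reaches from about 0.35 to 0.975 m from the base axis. Payload 4.9 kg.
Tool frame: the origin (TCP) lies on the mounting face of the last link; the fingertips stand 173 mm ahead of it and the grasp point (between the pads) lies 155 mm ahead of it; z points along the fingers, y is the direction in which the jaws open and shut (so a half turn about z gives the same grasp; the last joint's range is limited). The gripper opens to 85 mm and grips with 20 to 120 N. Pads are 22 mm wide; open, the fingers measure 114 mm over their backs; the gripper's body (76 mm by 85 mm) begins 54 mm behind the grasp point. The pads swing forward as they close: fully open they stand 13 mm farther back than shut.
Start: joints at [1.163, 0.053, 1.613, -0, 1.476, -0.119], TCP at [0.178, 0.599, 0.405] pointing down, gripper open.
Joint ranges: [-3.01, 3.01], [-1.01, 2.22], [0.06, 2.58], [-1.02, 4.17], [0.09, 2.62], [-3.14, 3.14]. Speed limits (rad/s): [2.57, 2.57, 3.14, 3.14, 3.14, 3.14].

## Interface

Orientations are given as a unit quaternion [w, x, y, z].
In Python, from plant import manip gives the robot as it stands.
- The arm moves only by the tool play_rows, never from a script. Its argument "increments" is a list of rows, each an object with "offset": the shift along the tool's x, y, z in mm, a list of three; "twist": the turn about the tool's z in rad; "grip": the opening, from 0 (shut) to 1 (fully open). In form: [{"offset": [dx, dy, dz], "twist": twist, "grip": grip}, ...]. A call has 1 to 5 rows; each row is the pose to reach, as a shift and turn from the pose commanded when the call began, along the tool's axes at that moment; what a row does not reach only later rows make up. A row lasts 1/12 s, in which the tool goes at most 41.7 mm and 7.16 degrees, less where a joint would pass 70% of its speed; a pose out of reach is approached as far as the arm can. A call with a gripper value outside its range is refused whole. The fingers move at their own pace and stop on an object; the grip force is fixed at half the most. Time passes only in rows, so rows that repeat a pose let the fingers close. It gives the time, the measured TCP pose, the force and the opening at its end, in the units of the state.
- manip.state(): the state, without advancing time (a new reading comes with each control period).
- manip.grab_frame(name): name is "side" or "top"; returns the picture (420x560x3 uint8, blue, green, red); there is no depth.
- manip.get_calibration(name): a dict with "fx", "fy", "cx", "cy" (pixels), "k1" (the pictures are not rectified: a ray, as slopes to the right and down, at radius r is drawn at 1 + k1 r^2 times it, then the intrinsics apply), "T" (4x4, takes a point from camera to world coordinates). Camera axes: x right, y down, z forward; pixel columns grow to the right and rows downward; lengths in m; the calibration is good to about 2 mm. A picture is of the moment at which its call begins. get_calibration takes no time and is no camera call.
- manip.job_done(): hands the job in, once; it reports no verdict.
Trained networks look in the newest picture that a camera, given by its name, has taken for a name from the list of things; names that differ only in an ending like _2 or _b are one class to them, and where a whole thing is asked for, a point or a joint stands for the part that bears it (a point fixed in the world has none). Each returns a list of dicts, best first, with "p" (0 to 1); they miss things now and then, are a little off and sometimes report something else, mostly with a low value. They report only what shows in the picture. A call takes as long as a camera call. They do not tell look-alikes from the thing itself.
- manip.boxes_of(query, camera): "xyz" ([x, y, z] in m, in the coordinates of the camera as it stood for that picture, good to about 4 mm: the middle of the surface that is visible of it).
- manip.tip_of(query, camera): "xyz" ([x, y, z] in m, in the coordinates of the camera as it stood for that picture, good to about 4 mm: a listed point, or the origin of a listed thing).
The state is a dict: "time": time; "joint_pos": joint angles; "joint_vel": joint speeds; "joint_efforts": joint torques, N m; "tool_pos": TCP position; "tool_rot": TCP orientation; "contact_force": force on the tool from outside, world axes, zero at the start; "ft_torque": the same for the moment, N m; "gripper_width": opening from 0.0 (shut) to 1.0 (fully open).
Only numpy, scipy, OpenCV 4.12 (cv2) and the standard library are available. Lean on these libraries where they do the work, as an engineer would, in place of code of your own. Each camera call takes 0.05 s, during which the arm holds its last target. There are 200 camera calls.

## Task

Push the loose pine rail along its channel in the jig until it is fully home against the dark end stop, then flip both red-handled toggle clamps over centre so that they snap shut and hold it there. Only push: the rail stays flat in the jig, nothing is picked up, and everything else on the bench stays where it lies.

Things in the scene. Friction and masses are not known exactly. Their poses are not given: they have to be found in the camera images.
- jig: plywood clamping jig screwed to the bench, 260 (x) x 360 (y) x 18 mm, origin under its middle. The rail lies on it in a 48 mm wide channel along y, centre line at x = +55 mm, between a near guide 12 mm high and a far fence 18 mm high; a dark stop 30 mm high closes it at y = +130 mm. Toggle clamps at y = +95 (clamp_a) and -25 mm (clamp_b), near (-x) side; handles move in the x-z plane
- stop (a point): middle of the end stop's face that the rail must meet, 32 mm above the bench; axes as the jig's, the stop lies on its +y side
- rail: loose pale pine frame rail, 45 (x) x 220 (y) x 28 mm high, about 0.14 kg, origin under its middle; lies flat in the channel, axes roughly as the jig's
- rail_front (a point): middle of the rail's end face that looks at the stop (+y end), half-way up
- rail_back (a point): middle of the rail's other end face (-y end), half-way up: 32 mm above the bench, standing clear of the clamps
- clamp_a (a joint): handle angle of the toggle clamp next to the end stop, rad: 0 = fully open, leaning back to the jig's -x, 33 degrees above level; grows as it swings up and over towards the rail. Light friction; from about 0.9 the rubber cap presses the rail and the handle resists (about 5 N at its end); past dead centre at 1.10 it snaps to its stop at 1.20, leaning 12 degrees past upright. Let go short of 1.10 it slips back
- clamp_a_end (a point): outermost point of the red grip of the toggle clamp next to the end stop: a round-ended bar 16 mm thick, ending 85 mm from its hinge. It swings on an arc, so a finger behind it must rise with it: a level push on the low, open handle can bind
- clamp_a_hinge (a point): fixed hinge point of that handle, 66 mm above the bench, hinge line along the jig's y; the red grip covers 36 to 85 mm from it. The clamp's foot (42 mm wide along y) and side plates reach 13 mm behind it and 50 mm ahead, no more than 7 mm above it. The 75 mm clamp bar turns on a pin 38 mm ahead; open it stands up 71 degrees, shut it lies level over the rail
- clamp_b (a joint): handle angle of the toggle clamp nearer the channel's open end, rad: 0 = fully open, leaning back to the jig's -x, 33 degrees above level; grows as it swings up and over towards the rail. Light friction; from about 0.9 the rubber cap presses the rail and the handle resists (about 5 N at its end); past dead centre at 1.10 it snaps to its stop at 1.20, leaning 12 degrees past upright. Let go short of 1.10 it slips back
- clamp_b_end (a point): outermost point of the red grip of the toggle clamp nearer the channel's open end: a round-ended bar 16 mm thick, ending 85 mm from its hinge. It swings on an arc, so a finger behind it must rise with it: a level push on the low, open handle can bind
- clamp_b_hinge (a point): fixed hinge point of that handle, 66 mm above the bench, hinge line along the jig's y; the red grip covers 36 to 85 mm from it. The clamp's foot (42 mm wide along y) and side plates reach 13 mm behind it and 50 mm ahead, no more than 7 mm above it. The 75 mm clamp bar turns on a pin 38 mm ahead; open it stands up 71 degrees, shut it lies level over the rail
- spacer: bystander: pale wooden block 36 x 30 x 20 mm lying on the jig between the handles, origin under its middle
- wedge_block: bystander: wooden block 20 x 75 x 22 mm lying on the jig behind the far fence, origin under its middle
- glue: bystander: white glue bottle with orange cap, 62 mm across, 165 mm tall, origin under its middle
- bar_clamp_blue: bystander: blue one-handed bar clamp lying flat, 300 mm along its x, about 170 mm wide, 28 mm high, origin under its bar's middle
- bar_clamp_orange: bystander: the same clamp with orange grip and black jaws
- mallet: bystander: small hammer-shaped mallet lying flat, 260 mm along its x, origin under its middle
- screwdriver: bystander: yellow screwdriver lying flat, 200 mm along its x, origin under its middle
There are look-alikes about, which are no part of the job. Of the things like the rail, leave any that is orange; of the rest the smaller one is meant.

How it is judged:
On the way:
1. the rail is home against the end stop (gap under 2.5 mm) while both clamps are still open (y of rail_front in the frame of stop above -0.0025 m and x of rail_front in the frame of stop between -0.005 and 0.005 m and value of joint each of clamp_a, clamp_b below 0.6 rad), for 0.2 s.
At the end, for the whole second after the job is handed in: both clamp handles are past centre and within 0.05 rad of their closed stop (angle over 1.15), with the rail at rest, flat in its channel and within 2.5 mm of the end stop (y of rail_front in the frame of stop above -0.0025 m and x of rail_front in the frame of stop between -0.005 and 0.005 m and value of joint each of clamp_a, clamp_b above 1.15 rad and z of rail_front in the frame of jig below 0.036 m and angle between rail's own z axis and vertical below 0.05 rad and linear speed of rail below 0.01 m/s); the robot touches nothing.
It fails at once if the rail is lifted more than 8 mm or tipped out of its channel (z of any of rail_front, rail_back in the frame of jig above 0.04 m).
It fails at once if something else on the bench is moved by more than 20 mm (distance of any of spacer, wedge_block, glue, bar_clamp_blue, bar_clamp_orange, mallet, screwdriver from where it was at the start of the episode above 0.02 m).
It also fails if it takes over 64 s, if anything falls off the work surface, if the arm or the gripper's body presses on something with over 40 N, if the wrist force passes 120 N, or if a joint passes its speed limit or range.

## Working session

There is one attempt and no reset: what is moved stays moved. The work goes in short steps, Python scripts to look and compute and a tool call to move; the robot and the scene stay as the last step left them, time stands still between calls to the robot, and variables do not carry over. Pictures are saved under pics/ and viewed, about 8 in all and at most 12, crops included, and the job is handed in when it is done.

Besides the shell and the picture viewer there is one more tool, called after ">>>" as name(argument=value, ...) on one line, values as JSON. play_rows: Moves the arm, as the interface text tells. Its arguments: {"type":"object","properties":{"increments":{"type":"array"}},"required":["increments"]}

```bash
mkdir -p pics; cat > h.py <<'E'
from plant import manip
import numpy as np, cv2
def w(cam,p):
    T=np.array(manip.get_calibration(cam)["T"]); return (T@np.r_[p,1])[:3]
def px(cam,P):
    c=manip.get_calibration(cam); T=np.linalg.inv(np.array(c["T"])); p=(T@np.r_[P,1])[:3]
    s=p[:2]/p[2]; s=s*(1+c["k1"]*(s@s)); return np.array([c["fx"]*s[0]+c["cx"],c["fy"]*s[1]+c["cy"]])
def find(q,cam,f="tip_of",n=3):
    for d in getattr(manip,f)(q,cam)[:n]:
        P=w(cam,d["xyz"]); print(f,q,cam,round(d["p"],2),P.round(4),px(cam,P).round())
E
python3 - <<'E'
from h import *
for c in("side","top"):
    im=manip.grab_frame(c); cv2.imwrite(f"pics/{c}0.png",im)
    for q in("jig","stop","rail","rail_front","rail_back","clamp_a_end","clamp_a_hinge","clamp_b_end","clamp_b_hinge"): find(q,c)
s=manip.state();print(s)
E
```

```text
tip_of jig side 0.97 [0.5869 0.0311 0.0045] [297. 203.]
tip_of jig side 0.27 [0.6457 0.0167 0.0201] [316. 194.]
tip_of stop side 0.7 [0.6625 0.1558 0.0359] [292. 163.]
tip_of stop side 0.5 [ 0.4173 -0.486   0.    ] [386. 379.]
tip_of rail side 0.64 [ 0.2839 -0.2098 -0.0019] [260. 318.]
tip_of rail side 0.61 [0.6439 0.0153 0.021 ] [316. 195.]
tip_of rail side 0.58 [0.2343 0.254  0.004 ] [154. 209.]
tip_of rail_front side 0.85 [0.2472 0.3976 0.0189] [136. 176.]
tip_of rail_front side 0.65 [ 0.1778 -0.1686  0.0159] [211. 325.]
tip_of rail_front side 0.62 [0.6504 0.1243 0.0335] [295. 171.]
tip_of rail_back side 0.97 [ 0.6288 -0.0925  0.0351] [337. 215.]
tip_of rail_back side 0.71 [ 0.3844 -0.2489  0.0157] [304. 304.]
tip_of rail_back side 0.56 [0.2217 0.1084 0.017 ] [173. 240.]
tip_of clamp_a_end side 0.55 [0.5842 0.0289 0.0027] [297. 205.]
tip_of clamp_a_end side 0.49 [0.4848 0.1376 0.1132] [247. 169.]
tip_of clamp_a_end side 0.38 [0.664  0.1539 0.0308] [293. 165.]
tip_of clamp_b_end side 0.7 [0.471  0.0138 0.1144] [269. 196.]
tip_of clamp_b_hinge side 0.79 [0.5432 0.0131 0.0671] [290. 
[... 1104 characters left out ...]
96.]
{'time': 1.0, 'joint_pos': array([ 1.16299337e+00,  5.27060434e-02,  1.61287152e+00, -3.93209869e-05,
        1.47601303e+00, -1.18958156e-01]), 'joint_vel': array([-0.00028581, -0.00081295, -0.00038326, -0.00133035, -0.00087879,
        0.00026054]), 'joint_efforts': array([-3.41821133e-04, -3.93670928e+01, -3.70484340e+01, -7.76408706e-05,
        4.39387550e-04, -3.02123937e-06]), 'tool_pos': array([0.1780023 , 0.59910463, 0.40471686]), 'tool_rot': array([ 1.91656294e-05,  1.43919027e-01,  9.89589467e-01, -4.10045740e-06]), 'contact_force': array([ 0.2405836 ,  0.17834908, -0.76204932]), 'ft_torque': array([-0.03663467, -0.00252557,  0.01985033]), 'gripper_width': 0.9975967122780681}
```

```bash
python3 - <<'E'
from h import *
a=cv2.imread("pics/side0.png");b=cv2.imread("pics/top0.png")
cv2.imwrite("pics/a.png",cv2.resize(a,(800,600)))
cv2.imwrite("pics/b.png",cv2.resize(b[120:330,120:400],(800,600),interpolation=cv2.INTER_CUBIC))
E
```

```text
(no output)
```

View pics/a.png

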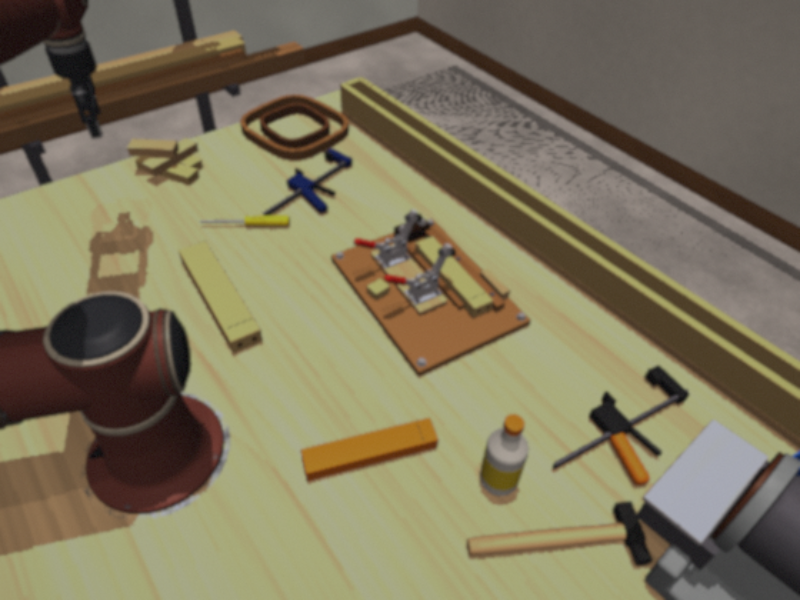

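View pics/b.png

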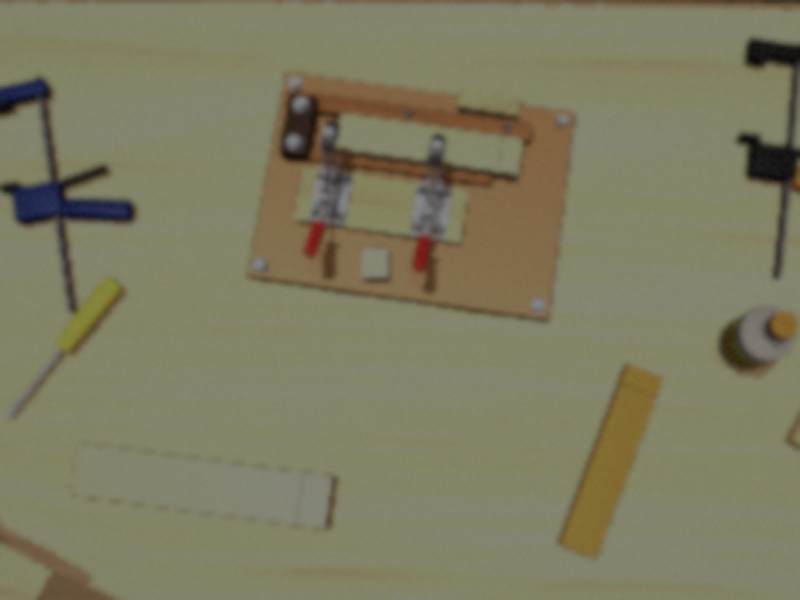

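The three rail-like things (800-px side view) are:
- **Pale rail in the jig channel**, (455,275)
- **Long pale rail on the bench**, (220,295)
- **Orange rail**, (370,448)

The pale one in the jig is meant: it isn't orange and it's smaller than the bench one. The enlarged top crop confirms this, with the rail at (430,145), the stop at (298,125), and the open red handles at (315,238) and (423,253). I'm setting out now.

>>> play_rows(increments=[{"offset":[-30,-27,0],"twist":-0.1,"grip":0},{"offset":[-60,-54,0],"twist":-0.185,"grip":0},{"offset":[-89,-81,0],"twist":-0.185,"grip":0},{"offset":[-119,-107,0],"twist":-0.185,"grip":0},{"offset":[-148,-134,0],"twist":-0.185,"grip":0}])

```text
time: 1.42
tool_pos: [0.2822, 0.427, 0.4048]
tool_rot: [0.0, 0.051, 0.999, 0.0]
contact_force: [0.6, 0.8, 0.4]
gripper_width: 0.299
```

>>> play_rows(increments=[{"offset":[-24,-32,0],"twist":0,"grip":0},{"offset":[-48,-64,0],"twist":0,"grip":0},{"offset":[-72,-96,0],"twist":0,"grip":0},{"offset":[-96,-128,0],"twist":0,"grip":0},{"offset":[-120,-160,0],"twist":0,"grip":0}])

```text
time: 1.83
tool_pos: [0.3849, 0.2551, 0.405]
tool_rot: [0.0, 0.052, 0.999, 0.0]
contact_force: [0.4, 0.1, 0.8]
gripper_width: -0.001
```

>>> play_rows(increments=[{"offset":[-24,-32,0],"twist":0,"grip":0},{"offset":[-48,-64,0],"twist":0,"grip":0},{"offset":[-72,-96,0],"twist":0,"grip":0},{"offset":[-96,-128,0],"twist":0,"grip":0},{"offset":[-120,-160,0],"twist":0,"grip":0}])

```text
time: 2.25
tool_pos: [0.4878, 0.0834, 0.405]
tool_rot: [0.0, 0.052, 0.999, 0.0]
contact_force: [0.0, -0.8, 0.5]
gripper_width: -0.003
```

>>> play_rows(increments=[{"offset":[-24,-32,0],"twist":0,"grip":0},{"offset":[-48,-64,0],"twist":0,"grip":0},{"offset":[-72,-96,0],"twist":0,"grip":0},{"offset":[-96,-128,0],"twist":0,"grip":0},{"offset":[-120,-160,0],"twist":0,"grip":0}])

```text
time: 2.67
tool_pos: [0.5907, -0.0882, 0.4048]
tool_rot: [0.0, 0.052, 0.999, 0.0]
contact_force: [0.1, 0.5, 0.3]
gripper_width: -0.003
```

>>> play_rows(increments=[{"offset":[-20,-22,0],"twist":0,"grip":0},{"offset":[-39,-46,20],"twist":0,"grip":0},{"offset":[-39,-46,60],"twist":0,"grip":0},{"offset":[-39,-46,100],"twist":0,"grip":0},{"offset":[-39,-46,140],"twist":0,"grip":0}])

```text
time: 3.08
tool_pos: [0.6244, -0.1369, 0.2638]
tool_rot: [0.001, 0.052, 0.999, -0.0]
contact_force: [-0.1, 0.4, 0.0]
gripper_width: -0.001
```

>>> play_rows(increments=[{"offset":[0,0,20],"twist":0,"grip":0},{"offset":[0,0,35],"twist":0,"grip":0},{"offset":[0,0,35],"twist":0,"grip":0}])

```text
time: 3.33
tool_pos: [0.6226, -0.1356, 0.2254]
tool_rot: [-0.003, 0.052, 0.999, 0.001]
contact_force: [-0.9, 0.8, 1.0]
gripper_width: -0.001
```

```bash
python3 - <<'E'
from h import *
s=manip.state();print(s["tool_pos"],s["contact_force"])
a=manip.grab_frame("side");b=manip.grab_frame("top")
for c in("side","top"):
    for q in("rail_front","rail_back","stop","clamp_a_hinge","clamp_b_hinge"): find(q,c)
R=lambda i,x,y:cv2.resize(i[y:y+130,x:x+170],(400,306),interpolation=cv2.INTER_CUBIC)
cv2.imwrite("pics/c.png",np.hstack([R(a,225,130),R(b,200,120)]))
E
```

```text
[ 0.62261552 -0.13558017  0.22542341] [-0.85955375  0.80552159  0.96182856]
tip_of rail_front side 0.73 [0.6532 0.1231 0.03  ] [296. 172.]
tip_of rail_front side 0.56 [0.249  0.3986 0.0197] [136. 175.]
tip_of rail_front side 0.36 [0.5884 0.0285 0.0048] [298. 204.]
tip_of rail_back side 0.71 [ 0.3857 -0.2476  0.0156] [304. 303.]
tip_of rail_back side 0.7 [ 0.6274 -0.0951  0.0342] [337. 216.]
tip_of rail_back side 0.65 [0.2208 0.105  0.0172] [173. 241.]
tip_of stop side 0.72 [0.6606 0.1558 0.0333] [291. 164.]
tip_of stop side 0.29 [0.482  0.1355 0.1154] [247. 169.]
tip_of clamp_a_hinge side 0.63 [0.5584 0.1307 0.0658] [270. 173.]
tip_of clamp_b_hinge side 0.7 [0.5447 0.012  0.0683] [291. 198.]
tip_of rail_front top 0.93 [ 0.1781 -0.172   0.0134] [322. 313.]
tip_of rail_front top 0.9 [0.6529 0.1244 0.0293] [239. 167.]
tip_of rail_front top 0.63 [0.2443 0.3965 0.0165] [148. 284.]
tip_of rail_back top 0.95 [0.223  0.1081 0.0164] [236. 295.]
tip_of rail_back top 0.92 [ 0.6304 -0.0916  0.0359] [301. 175.]
tip_of rail_back top 0.57 [ 0.3867 -0.2453  0.0151] [345. 249.]
tip_of stop top 0.57 [0.6583 0.1497 0.0289] [231. 165.]
tip_of clamp_a_hinge top 0.95 [0.5567 0.1331 0.0639] [233. 191.]
tip_of clamp_b_hinge top 0.73 [ 0.4194 -0.3626 -0.0027] [379. 241.]
tip_of clamp_b_hinge top 0.64 [0.5427 0.0143 0.067 ] [269. 196.]
```

View pics/c.png

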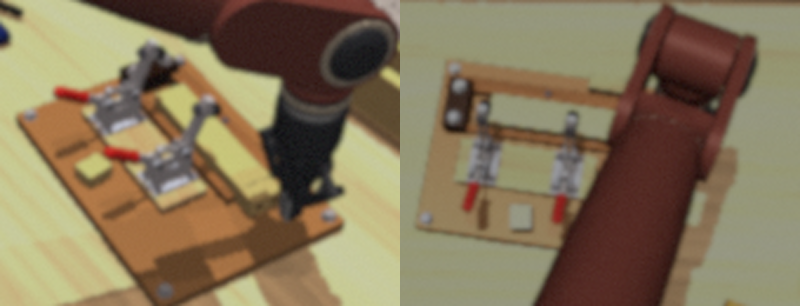

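The closed fingertip stands just behind the rail's end: finger at (287,212), rail end at (262,200) in the left panel. The far clamp's bars are clear. I'll lower it and push.

>>> play_rows(increments=[{"offset":[0,0,11],"twist":0,"grip":0},{"offset":[0,0,22],"twist":0,"grip":0},{"offset":[0,0,22],"twist":0,"grip":0}])

```text
time: 4.18
tool_pos: [0.6226, -0.1356, 0.2038]
tool_rot: [-0.003, 0.052, 0.999, 0.001]
contact_force: [-0.9, -0.1, -1.6]
gripper_width: 0.003
```

>>> play_rows(increments=[{"offset":[0,6,0],"twist":0,"grip":0},{"offset":[0,12,0],"twist":0,"grip":0},{"offset":[0,18,0],"twist":0,"grip":0},{"offset":[0,24,0],"twist":0,"grip":0},{"offset":[0,29,0],"twist":0,"grip":0}])

```text
time: 4.6
tool_pos: [0.6273, -0.1063, 0.2082]
tool_rot: [0.0, 0.052, 0.999, -0.0]
contact_force: [0.2, -2.4, 0.5]
gripper_width: 0.004
```

>>> play_rows(increments=[{"offset":[0,3,0],"twist":0,"grip":0},{"offset":[0,6,0],"twist":0,"grip":0},{"offset":[0,9,0],"twist":0,"grip":0},{"offset":[0,12,0],"twist":0,"grip":0},{"offset":[0,15,0],"twist":0,"grip":0}])

```text
time: 5.02
tool_pos: [0.6288, -0.0922, 0.2081]
tool_rot: [0.0, 0.052, 0.999, -0.0]
contact_force: [-0.2, -2.5, 1.4]
gripper_width: 0.002
```

>>> play_rows(increments=[{"offset":[0,2,0],"twist":0,"grip":0},{"offset":[0,4,0],"twist":0,"grip":0},{"offset":[0,6,0],"twist":0,"grip":0},{"offset":[0,8,0],"twist":0,"grip":0},{"offset":[0,9,0],"twist":0,"grip":0}])

```text
time: 5.43
tool_pos: [0.6297, -0.0832, 0.208]
tool_rot: [0.0, 0.052, 0.999, -0.0]
contact_force: [-0.8, -1.7, 1.7]
gripper_width: -0.002
```

>>> play_rows(increments=[{"offset":[0,1,0],"twist":0,"grip":0},{"offset":[0,2,0],"twist":0,"grip":0},{"offset":[0,3,0],"twist":0,"grip":0}])

```text
time: 5.68
tool_pos: [0.63, -0.0804, 0.208]
tool_rot: [0.0, 0.052, 0.999, -0.0]
contact_force: [-0.2, -2.2, 3.3]
gripper_width: -0.002
```

>>> play_rows(increments=[{"offset":[0,1,0],"twist":0,"grip":0},{"offset":[0,2,0],"twist":0,"grip":0},{"offset":[0,3,0],"twist":0,"grip":0}])

```text
time: 5.93
tool_pos: [0.6303, -0.0773, 0.2079]
tool_rot: [0.0, 0.052, 0.999, -0.0]
contact_force: [-0.7, -3.2, 4.1]
gripper_width: 0.002
```

>>> play_rows(increments=[{"offset":[0,1,0],"twist":0,"grip":0},{"offset":[0,2,0],"twist":0,"grip":0}])

```text
time: 6.1
tool_pos: [0.6303, -0.0756, 0.2076]
tool_rot: [-0.0, 0.052, 0.999, -0.001]
contact_force: [-0.3, -7.2, 2.4]
gripper_width: -0.002
```

>>> play_rows(increments=[{"offset":[0,1,0],"twist":0,"grip":0},{"offset":[0,2,0],"twist":0,"grip":0}])

```text
time: 6.27
tool_pos: [0.6304, -0.0748, 0.2076]
tool_rot: [-0.0, 0.052, 0.999, -0.003]
contact_force: [-1.1, -12.2, 1.8]
gripper_width: -0.002
```

```bash
python3 - <<'E'
from h import *
print(manip.state()["contact_force"])
a=manip.grab_frame("side");b=manip.grab_frame("top")
for c in("side","top"):
    for q in("rail_front","rail_back","stop"): find(q,c)
R=lambda i,x,y:cv2.resize(i[y:y+98,x:x+128],(400,306),interpolation=cv2.INTER_CUBIC)
cv2.imwrite("pics/d.png",np.hstack([R(a,240,140),R(b,205,125)]))
E
```

```text
[ -1.05668829 -12.17713384   1.78549894]
tip_of rail_front side 0.97 [0.2476 0.3978 0.0185] [136. 176.]
tip_of rail_front side 0.82 [ 0.1796 -0.1697  0.0141] [212. 325.]
tip_of rail_front side 0.8 [0.6605 0.1548 0.03  ] [292. 165.]
tip_of rail_back side 0.86 [ 0.3838 -0.2499  0.0186] [304. 303.]
tip_of rail_back side 0.8 [ 0.6326 -0.0631  0.0324] [331. 209.]
tip_of rail_back side 0.59 [0.2245 0.1121 0.0143] [173. 239.]
tip_of stop side 0.91 [0.6631 0.1556 0.0311] [292. 164.]
tip_of rail_front top 0.96 [ 0.176  -0.1689  0.0129] [321. 313.]
tip_of rail_front top 0.87 [0.6578 0.1539 0.0291] [230. 165.]
tip_of rail_front top 0.63 [0.2451 0.3977 0.0188] [148. 284.]
tip_of rail_back top 0.88 [ 0.3883 -0.2428  0.0154] [344. 249.]
tip_of rail_back top 0.77 [0.2256 0.1082 0.0187] [236. 294.]
tip_of stop top 0.94 [0.6566 0.1536 0.0302] [230. 165.]
```

View pics/d.png

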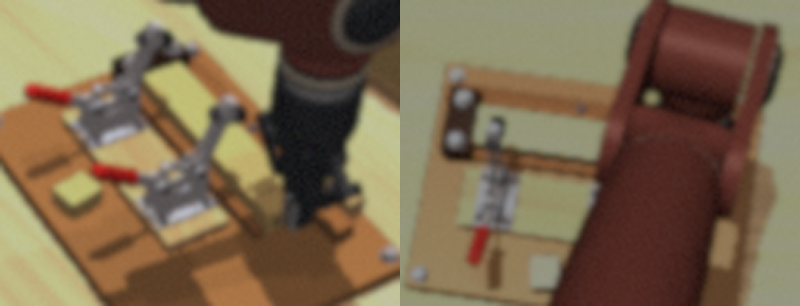

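The rail is home: both cameras place rail_front on the stop, with 12 N of push. In the right panel the rail meets the dark stop at (470,130), and both handles are still open. Now I'll back off and go behind clamp_b's handle.

>>> play_rows(increments=[{"offset":[0,-3,0],"twist":0,"grip":0},{"offset":[0,-25,0],"twist":0,"grip":0},{"offset":[0,-30,-35],"twist":0,"grip":0},{"offset":[0,-30,-75],"twist":0,"grip":0},{"offset":[0,-30,-115],"twist":0,"grip":0}])

```text
time: 7.08
tool_pos: [0.6265, -0.1029, 0.3213]
tool_rot: [-0.003, 0.052, 0.999, 0.001]
contact_force: [1.6, 0.8, 0.2]
gripper_width: -0.0
```

>>> play_rows(increments=[{"offset":[0,0,-38],"twist":0,"grip":0},{"offset":[40,0,-38],"twist":0,"grip":0},{"offset":[80,0,-38],"twist":0,"grip":0},{"offset":[120,0,-38],"twist":0,"grip":0},{"offset":[160,0,-38],"twist":0,"grip":0}])

```text
time: 7.5
tool_pos: [0.4666, -0.0857, 0.3595]
tool_rot: [-0.001, 0.051, 0.999, 0.001]
contact_force: [-0.5, -0.7, 0.3]
gripper_width: -0.001
```

>>> play_rows(increments=[{"offset":[35,20,0],"twist":0,"grip":0},{"offset":[35,60,0],"twist":0,"grip":0},{"offset":[35,100,0],"twist":0,"grip":0},{"offset":[35,107,0],"twist":0,"grip":0},{"offset":[35,107,0],"twist":0,"grip":0}])

```text
time: 7.92
tool_pos: [0.444, 0.0257, 0.36]
tool_rot: [-0.001, 0.049, 0.999, 0.001]
contact_force: [0.4, -0.1, -0.2]
gripper_width: -0.0
```

>>> play_rows(increments=[{"offset":[0,0,40],"twist":0,"grip":0},{"offset":[0,0,75],"twist":0,"grip":0},{"offset":[0,0,92],"twist":0,"grip":0},{"offset":[0,0,92],"twist":0,"grip":0}])

```text
time: 8.25
tool_pos: [0.4424, 0.0229, 0.263]
tool_rot: [-0.006, 0.052, 0.999, 0.0]
contact_force: [-0.5, 0.3, -1.3]
gripper_width: -0.001
```

```bash
python3 - <<'E'
from h import *
s=manip.state();print(s["tool_pos"],s["contact_force"])
a=manip.grab_frame("side");b=manip.grab_frame("top")
for c in("side","top"):
    for q in("rail_front","stop","clamp_b_end","clamp_b_hinge"): find(q,c)
P=s["tool_pos"]-[0,0,.173];print(px("side",P)-[240,140],px("top",P)-[205,125])
R=lambda i,x,y:cv2.resize(i[y:y+98,x:x+128],(400,306),interpolation=cv2.INTER_CUBIC)
cv2.imwrite("pics/e.png",np.hstack([R(a,230,130),R(b,205,135)]))
E
```

```text
[0.44240365 0.02287755 0.26300134] [-0.53557807  0.26233691 -1.31156122]
tip_of rail_front side 0.94 [0.6534 0.1563 0.03  ] [289. 166.]
tip_of rail_front side 0.85 [0.2482 0.397  0.021 ] [136. 176.]
tip_of rail_front side 0.68 [ 0.1793 -0.171   0.0141] [213. 326.]
tip_of stop side 0.87 [0.6642 0.1554 0.0335] [292. 164.]
tip_of stop side 0.15 [0.4709 0.019  0.1137] [268. 195.]
tip_of clamp_b_end side 0.63 [0.4709 0.0167 0.112 ] [269. 196.]
tip_of clamp_b_hinge side 0.67 [0.5418 0.0096 0.0667] [291. 199.]
tip_of rail_front top 0.88 [0.2451 0.3991 0.0192] [147. 284.]
tip_of rail_front top 0.87 [ 0.1774 -0.1697  0.0151] [321. 313.]
tip_of rail_front top 0.56 [0.6545 0.1565 0.0267] [229. 166.]
tip_of stop top 0.65 [0.6579 0.1531 0.0314] [230. 165.]
tip_of clamp_b_hinge top 0.66 [ 0.4206 -0.363  -0.0034] [379. 241.]
tip_of clamp_b_hinge top 0.58 [0.5467 0.0119 0.0677] [270. 195.]
tip_of clamp_b_hinge top 0.54 [0.3856 0.4399 0.0025] [142. 241.]
[18.43591329 65.09667433] [ 59.65899099 100.35181937]
```

View pics/e.png

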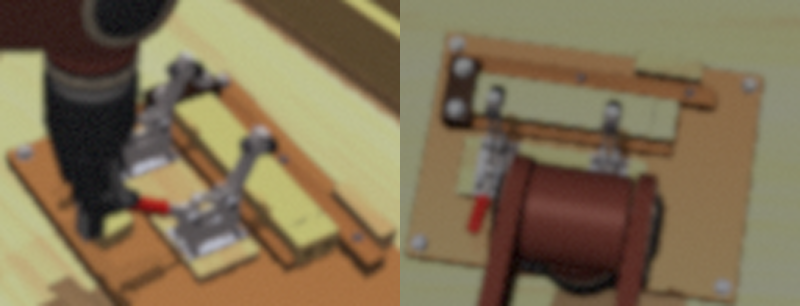

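The rail is still home. The finger at (90,225) in the left panel stands in line behind clamp_b's red handle end at (140,205). I'll push it along the arc.

>>> play_rows(increments=[{"offset":[-5,0,0],"twist":0,"grip":0},{"offset":[-11,0,0],"twist":0,"grip":0},{"offset":[-17,0,0],"twist":0,"grip":0},{"offset":[-20,0,-4],"twist":0,"grip":0},{"offset":[-24,0,-9],"twist":0,"grip":0}])

```text
time: 9.17
tool_pos: [0.4684, 0.021, 0.2769]
tool_rot: [-0.002, 0.052, 0.999, 0.0]
contact_force: [-3.9, -0.1, 2.0]
gripper_width: 0.004
```

>>> play_rows(increments=[{"offset":[-4,0,-4],"twist":0,"grip":0},{"offset":[-8,0,-8],"twist":0,"grip":0},{"offset":[-12,0,-12],"twist":0,"grip":0},{"offset":[-16,0,-15],"twist":0,"grip":0},{"offset":[-20,0,-17],"twist":0,"grip":0}])

```text
time: 9.58
tool_pos: [0.4891, 0.0188, 0.2955]
tool_rot: [0.001, 0.052, 0.999, -0.0]
contact_force: [-1.5, 0.3, 1.5]
gripper_width: 0.004
```

>>> play_rows(increments=[{"offset":[-5,0,-2],"twist":0,"grip":0},{"offset":[-10,0,-4],"twist":0,"grip":0},{"offset":[-15,0,-6],"twist":0,"grip":0},{"offset":[-20,0,-7],"twist":0,"grip":0},{"offset":[-25,0,-8],"twist":0,"grip":0}])

```text
time: 10.0
tool_pos: [0.5138, 0.0162, 0.3028]
tool_rot: [0.0, 0.052, 0.999, -0.0]
contact_force: [-0.6, -0.3, 0.5]
gripper_width: 0.001
```

>>> play_rows(increments=[{"offset":[-5,0,0],"twist":0,"grip":0},{"offset":[-10,0,1],"twist":0,"grip":0},{"offset":[-14,0,2],"twist":0,"grip":0},{"offset":[-18,0,3],"twist":0,"grip":0},{"offset":[-21,0,4],"twist":0,"grip":0}])

```text
time: 10.42
tool_pos: [0.5346, 0.0141, 0.2984]
tool_rot: [0.0, 0.052, 0.999, 0.0]
contact_force: [0.3, 1.0, 0.2]
gripper_width: -0.0
```

>>> play_rows(increments=[{"offset":[-2,0,0],"twist":0,"grip":0},{"offset":[-4,0,0],"twist":0,"grip":0},{"offset":[-4,0,0],"twist":0,"grip":0}])

```text
time: 10.67
tool_pos: [0.5375, 0.0138, 0.298]
tool_rot: [-0.003, 0.052, 0.999, 0.0]
contact_force: [-5.7, 0.6, 2.9]
gripper_width: 0.001
```

```bash
python3 - <<'E'
from h import *
a=manip.grab_frame("side");b=manip.grab_frame("top")
for c in("side","top"):
    for q in("rail_front","stop","clamp_b_end"): find(q,c)
R=lambda i,x,y:cv2.resize(i[y:y+98,x:x+128],(400,306),interpolation=cv2.INTER_CUBIC)
cv2.imwrite("pics/f.png",np.hstack([R(a,230,130),R(b,205,135)]))
E
```

```text
tip_of rail_front side 0.91 [ 0.1794 -0.17    0.0163] [212. 325.]
tip_of rail_front side 0.73 [0.2494 0.3985 0.0193] [136. 176.]
tip_of stop side 0.85 [0.6634 0.1559 0.0341] [292. 164.]
tip_of stop side 0.6 [0.5881 0.028  0.0035] [298. 204.]
tip_of clamp_b_end side 0.53 [0.5573 0.0061 0.1493] [297. 175.]
tip_of rail_front top 0.93 [0.2432 0.4012 0.0188] [147. 284.]
tip_of rail_front top 0.7 [ 0.1807 -0.17    0.01  ] [321. 312.]
tip_of rail_front top 0.4 [0.6566 0.1566 0.0288] [229. 165.]
tip_of stop top 0.74 [0.66   0.1534 0.0299] [230. 164.]
tip_of clamp_b_end top 0.49 [ 0.5725  0.4682 -0.0013] [140. 188.]
```

View pics/f.png

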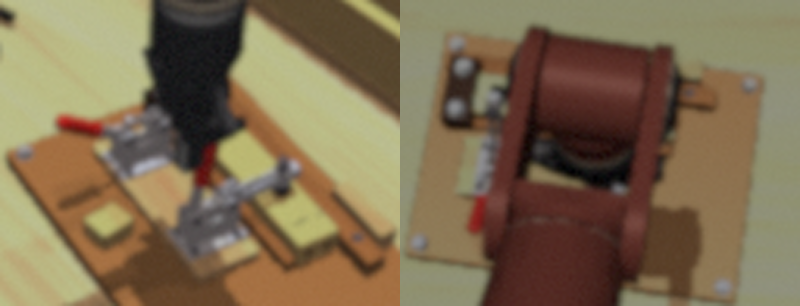

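>>> play_rows(increments=[{"offset":[-1,0,0],"twist":0,"grip":0},{"offset":[-3,0,0],"twist":0,"grip":0},{"offset":[-3,0,0],"twist":0,"grip":0}])

```text
time: 11.32
tool_pos: [0.5391, 0.0137, 0.2979]
tool_rot: [-0.006, 0.052, 0.999, 0.0]
contact_force: [-14.6, -0.3, 8.1]
gripper_width: -0.0
```

The force rises steeply at the 1.20 pose, so clamp_b is at its stop. Next is clamp_a: back out, move 120 mm along +y, and lower behind its handle.

>>> play_rows(increments=[{"offset":[20,0,0],"twist":0,"grip":0},{"offset":[50,0,0],"twist":0,"grip":0},{"offset":[85,0,0],"twist":0,"grip":0},{"offset":[102,0,0],"twist":0,"grip":0},{"offset":[102,20,0],"twist":0,"grip":0}])

```text
time: 11.73
tool_pos: [0.439, 0.043, 0.2977]
tool_rot: [-0.001, 0.053, 0.999, -0.001]
contact_force: [-0.0, 0.1, 0.3]
gripper_width: -0.002
```

>>> play_rows(increments=[{"offset":[0,35,0],"twist":0,"grip":0},{"offset":[0,70,0],"twist":0,"grip":0},{"offset":[0,100,0],"twist":0,"grip":0},{"offset":[0,100,15],"twist":0,"grip":0},{"offset":[0,100,29],"twist":0,"grip":0}])

```text
time: 12.15
tool_pos: [0.4526, 0.1451, 0.2706]
tool_rot: [0.002, 0.05, 0.999, 0.0]
contact_force: [-0.3, 0.2, 0.0]
gripper_width: -0.001
```

>>> play_rows(increments=[{"offset":[0,0,0],"twist":0,"grip":0},{"offset":[0,0,0],"twist":0,"grip":0}])

```text
time: 12.32
tool_pos: [0.4517, 0.1434, 0.269]
tool_rot: [-0.001, 0.052, 0.999, -0.0]
contact_force: [0.2, -0.8, -0.1]
gripper_width: 0.001
```

```bash
python3 - <<'E'
from h import *
s=manip.state();print(s["tool_pos"],s["contact_force"])
a=manip.grab_frame("side");b=manip.grab_frame("top")
for c in("side","top"):
    for q in("rail_front","stop","clamp_a_end","clamp_a_hinge","clamp_b_end"): find(q,c)
R=lambda i,x,y:cv2.resize(i[y:y+98,x:x+128],(400,306),interpolation=cv2.INTER_CUBIC)
cv2.imwrite("pics/g.png",np.hstack([R(a,230,130),R(b,205,135)]))
E
```

```text
[0.45173235 0.14338554 0.26899534] [ 0.24068484 -0.81001374 -0.10355277]
tip_of rail_front side 0.94 [0.6523 0.1544 0.0315] [290. 166.]
tip_of rail_front side 0.63 [ 0.6984 -0.0526  0.0165] [345. 202.]
tip_of rail_front side 0.6 [ 0.1804 -0.1692  0.0122] [213. 325.]
tip_of stop side 0.69 [0.6647 0.1545 0.0312] [293. 164.]
tip_of clamp_a_end side 0.43 [0.4842 0.1369 0.1154] [247. 169.]
tip_of clamp_a_hinge side 0.8 [0.5533 0.1291 0.0661] [269. 174.]
tip_of clamp_b_end side 0.5 [0.5607 0.007  0.1495] [298. 175.]
tip_of rail_front top 0.9 [0.6555 0.158  0.0282] [229. 166.]
tip_of rail_front top 0.9 [ 0.1788 -0.1699  0.0141] [321. 312.]
tip_of rail_front top 0.74 [0.2465 0.3987 0.0187] [148. 283.]
tip_of stop top 0.89 [0.6565 0.1502 0.0312] [231. 165.]
tip_of clamp_a_end top 0.57 [ 0.5719  0.4647 -0.0045] [141. 188.]
tip_of clamp_a_hinge top 0.48 [0.5568 0.1315 0.0641] [234. 191.]
tip_of clamp_a_hinge top 0.26 [0.384  0.434  0.0015] [143. 242.]
tip_of clamp_b_end top 0.47 [0.6568 0.155  0.0282] [230. 165.]
tip_of clamp_b_end top 0.4 [0.56   0.0156 0.1477] [268. 184.]
```

View pics/g.png

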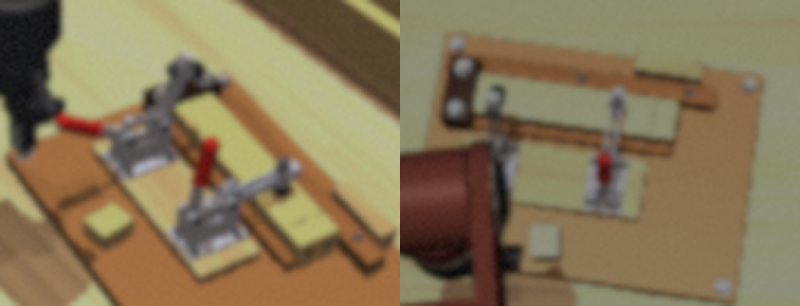

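clamp_b stays shut: its red handle is upright at (205,165) and the bar lies level over the rail. The rail is still at the stop, and the finger is behind clamp_a's handle end at (60,122). Same arc again, with about 4 mm more lead-in.

>>> play_rows(increments=[{"offset":[-7,0,0],"twist":0,"grip":0},{"offset":[-14,0,0],"twist":0,"grip":0},{"offset":[-20,0,0],"twist":0,"grip":0},{"offset":[-24,0,-4],"twist":0,"grip":0},{"offset":[-28,0,-9],"twist":0,"grip":0}])

```text
time: 13.33
tool_pos: [0.4795, 0.1405, 0.2778]
tool_rot: [-0.004, 0.052, 0.999, -0.0]
contact_force: [-7.0, 1.2, 4.5]
gripper_width: -0.001
```

>>> play_rows(increments=[{"offset":[-4,0,-4],"twist":0,"grip":0},{"offset":[-8,0,-8],"twist":0,"grip":0},{"offset":[-12,0,-12],"twist":0,"grip":0},{"offset":[-16,0,-15],"twist":0,"grip":0},{"offset":[-20,0,-17],"twist":0,"grip":0}])

```text
time: 13.75
tool_pos: [0.5005, 0.1383, 0.2962]
tool_rot: [0.0, 0.052, 0.999, 0.0]
contact_force: [-1.2, 0.5, 0.3]
gripper_width: -0.004
```

>>> play_rows(increments=[{"offset":[-5,0,-2],"twist":0,"grip":0},{"offset":[-10,0,-4],"twist":0,"grip":0},{"offset":[-15,0,-6],"twist":0,"grip":0},{"offset":[-20,0,-7],"twist":0,"grip":0},{"offset":[-25,0,-8],"twist":0,"grip":0}])

```text
time: 14.17
tool_pos: [0.5252, 0.1357, 0.3038]
tool_rot: [0.0, 0.052, 0.999, 0.0]
contact_force: [-1.3, 0.2, 0.7]
gripper_width: -0.0
```

>>> play_rows(increments=[{"offset":[-5,0,0],"twist":0,"grip":0},{"offset":[-10,0,1],"twist":0,"grip":0},{"offset":[-14,0,2],"twist":0,"grip":0},{"offset":[-18,0,3],"twist":0,"grip":0},{"offset":[-21,0,4],"twist":0,"grip":0}])

```text
time: 14.58
tool_pos: [0.546, 0.1335, 0.2994]
tool_rot: [0.0, 0.052, 0.999, -0.0]
contact_force: [-0.5, 0.1, -0.8]
gripper_width: 0.001
```

>>> play_rows(increments=[{"offset":[-2,0,0],"twist":0,"grip":0},{"offset":[-4,0,0],"twist":0,"grip":0},{"offset":[-5,0,0],"twist":0,"grip":0}])

```text
time: 14.83
tool_pos: [0.5501, 0.1331, 0.2992]
tool_rot: [-0.002, 0.052, 0.999, -0.0]
contact_force: [-6.1, 0.1, 2.3]
gripper_width: 0.005
```

One more nudge against the stop, then back off and up.

>>> play_rows(increments=[{"offset":[-1,0,0],"twist":0,"grip":0},{"offset":[-3,0,0],"twist":0,"grip":0},{"offset":[-3,0,0],"twist":0,"grip":0}])

```text
time: 15.08
tool_pos: [0.5517, 0.133, 0.299]
tool_rot: [-0.005, 0.052, 0.999, -0.0]
contact_force: [-13.9, -0.1, 7.8]
gripper_width: -0.003
```

>>> play_rows(increments=[{"offset":[20,0,0],"twist":0,"grip":0},{"offset":[55,0,-10],"twist":0,"grip":0},{"offset":[90,0,-30],"twist":0,"grip":0},{"offset":[120,0,-50],"twist":0,"grip":0},{"offset":[150,0,-70],"twist":0,"grip":0}])

```text
time: 15.5
tool_pos: [0.4028, 0.1483, 0.3701]
tool_rot: [0.0, 0.052, 0.999, -0.0]
contact_force: [-0.5, -0.2, 1.5]
gripper_width: 0.004
```

>>> play_rows(increments=[{"offset":[0,35,-10],"twist":0,"grip":0},{"offset":[0,70,-20],"twist":0,"grip":0},{"offset":[0,100,-20],"twist":0,"grip":0},{"offset":[0,100,-20],"twist":0,"grip":0}])

```text
time: 15.83
tool_pos: [0.4145, 0.2511, 0.3917]
tool_rot: [0.002, 0.05, 0.999, 0.002]
contact_force: [0.9, -1.4, -0.1]
gripper_width: -0.003
```

```bash
python3 - <<'E'
from h import *
s=manip.state();print(s["tool_pos"],s["contact_force"])
a=manip.grab_frame("side");b=manip.grab_frame("top")
for c in("side","top"):
    for q in("rail_front","rail_back","stop","clamp_a_end","clamp_a_hinge","clamp_b_end","clamp_b_hinge"): find(q,c)
R=lambda i,x,y:cv2.resize(i[y:y+98,x:x+128],(400,306),interpolation=cv2.INTER_CUBIC)
cv2.imwrite("pics/i.png",np.hstack([R(a,230,130),R(b,205,135)]))
E
```

```text
[0.41450775 0.25108052 0.39166091] [ 0.8611302  -1.37071666 -0.10068001]
tip_of rail_front side 0.95 [0.6567 0.1515 0.0315] [291. 166.]
tip_of rail_front side 0.93 [0.2465 0.3989 0.0199] [135. 176.]
tip_of rail_front side 0.83 [ 0.1798 -0.1691  0.0141] [212. 325.]
tip_of rail_back side 0.77 [ 0.3808 -0.2477  0.0155] [302. 304.]
tip_of rail_back side 0.74 [ 0.6325 -0.0634  0.0333] [331. 209.]
tip_of rail_back side 0.7 [0.4972 0.0768 0.02  ] [263. 203.]
tip_of stop side 0.62 [0.662  0.1581 0.0323] [291. 164.]
tip_of stop side 0.57 [0.6517 0.0446 0.0195] [312. 188.]
tip_of stop side 0.36 [0.5578 0.0041 0.1511] [298. 175.]
tip_of clamp_a_end side 0.44 [0.5723 0.1245 0.1519] [275. 150.]
tip_of clamp_a_hinge side 0.79 [0.5556 0.1308 0.0668] [269. 173.]
tip_of clamp_a_hinge side 0.23 [0.5604 0.0085 0.1472] [298. 175.]
tip_of clamp_b_end side 0.71 [0.5606 0.0075 0.1488] [298. 175.]
tip_of clamp_b_end side 0.18 [ 0.4219 -0.3679  0.0011] [349. 336.]
tip_of clamp_b_hinge side 0.61 [0.5451 0.0103 0.0687] [291. 198.]
tip_of rail_front top 0.95 [0.6541 0.1534 0.0288] [230. 166.]
tip_of rail_front top 0.89 [0.2483 0.4001 0.0184] [147. 283.]
tip_of rail_front top 0.57 [ 0.1793 -0.1695  0.0138] [321. 312.]
tip_of rail_back top 0.78 [0.226  0.1047 0.0154] [237. 294.]
tip_of rail_back top 0.58 [ 0.6297 -0.0624  0.0327] [293. 175.]
tip_of rail_back top 0.57 [ 0.3843 -0.2449  0.0136] [345. 250.]
tip_of stop top 0.62 [0.6574 0.1542 0.0295] [230. 165.]
tip_of clamp_a_end top 0.47 [0.5679 0.1293 0.1484] [232. 180.]
tip_of clamp_a_end top 0.47 [3.823e-01 4.357e-01 4.000e-04] [143. 242.]
tip_of clamp_a_hinge top 0.62 [0.5552 0.1322 0.0642] [233. 191.]
tip_of clamp_b_end top 0.71 [ 0.4205 -0.3608 -0.0039] [378. 241.]
tip_of clamp_b_end top 0.55 [0.5573 0.0151 0.1467] [268. 185.]
tip_of clamp_b_hinge top 0.56 [0.5435 0.0112 0.0657] [270. 196.]
```

View pics/i.png

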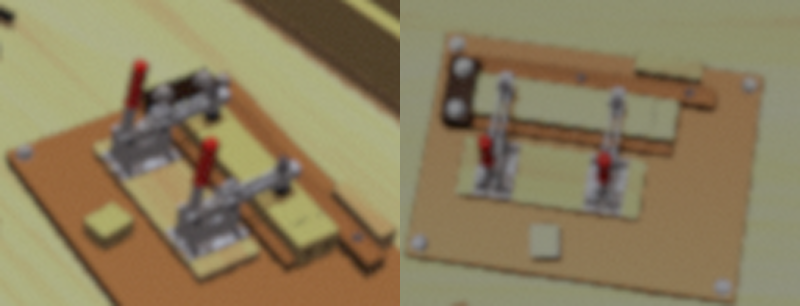

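Both red handles stand past upright, at (140,85) and (208,165). Both bars lie level over the rail, and the rail meets the dark stop at (470,100) in the right panel. Handing in.

```bash
python3 -c "
from h import *
print(manip.job_done())"
```

```text
the job is handed in; nothing more can be done
None
```

I pushed the rail about 30 mm with closed fingers until it met the end stop, with the force rising to 12 N while both clamps were still open. I then swung clamp_b and clamp_a over centre along their arcs. Each ended hard against its closed stop at about 14 N, and I backed the arm well clear before handing in at about 17 s of the 64 s allowed.

**Last checks:**
- **Clamps:** both handle ends lie 12–17 mm past their hinges in world x, which fits the closed angle of 1.20 rad. Both bars lie level on the rail.
- **Rail:** the top camera puts rail_front within about 1 mm of the stop along the channel, while the side camera reads about 6 mm. The side reading is roughly what two network errors of about 4 mm each could add up to. The rail_back position did not change from before clamping, and the picture shows no gap.
- **Bystanders:** nothing touched them as far as I know. The spacer and wedge block look unmoved in the final crop; I did not measure the others again.

The hand-in gave no verdict.

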